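# Zero the tally wheel and fold its guard shut

## Robot

A 6-joint arm with a two-finger parallel gripper is mounted at the origin on a cart in front of the work surface, level with it; the furniture and walls round the work are solid. World frame = base frame: x ahead of the robot, y to its left, z up, the work surface at z = 0. Lengths are in mm, angles in rad, forces in N, time in s.
With the tool pointing down it reaches from about 300 to 825 mm from the base axis. Payload 5.4 kg.
Tool frame: the origin (TCP) lies between the finger pads; the fingertips stand 17 mm ahead of it and the grasp point (between the pads) lies 2 mm behind it; z points along the fingers, y is the line along which they close (so a half turn about z gives the same grasp; the last joint's range is limited). The gripper opens to 92 mm and grips with 3 to 60 N. Pads are 20 mm wide; open, the fingers measure 128 mm over their backs; the gripper's body (75 mm by 189 mm) begins 69 mm behind the grasp point.
Start: joints at [-1.386, 0.158, 1.597, -0, 1.386, -0.21], TCP at [221.134, -530.76, 231.601] pointing down, gripper open.
Joint ranges: [-2.91, 2.91], [-0.94, 2.29], [0.18, 2.7], [-1.29, 4.43], [0.17, 2.64], [-3, 3]. Speed limits (rad/s): [2.57, 2.57, 3.14, 3.14, 3.14, 3.14].

## Interface

Orientations are given as a unit quaternion [x, y, z, w].
In Python, from plant import telemetry, cams, robot gives the robot as it stands.
- The arm moves only by the shell command python3 -m creep 'ROWS' [FORCE]. ROWS is JSON, a list of rows, each a list of 5 numbers: the shift along the tool's x, y, z in cm, then the turn about the tool's z in units of 6 degrees (1.0 is 6 degrees), then the finger opening in cm, from 0 to 9.19. A call has 1 to 12 rows; each row shifts and turns the commanded pose from where the row before left it, along the tool's axes as they then stand; what a row does not reach is not made up. A row lasts 1/8 s, in which the tool goes at most 62.5 mm and 10.7 degrees, less where a joint would pass 70% of its speed; a pose out of reach is approached as far as the arm can. A call with a gripper value outside its range is refused whole. The fingers move at their own pace and stop on an object; FORCE is the grip in N (left out, the last holds). Time passes only in rows, so rows that do not move let the fingers close. It gives the time, the measured TCP pose, the force, the opening and the grip force at its end, in the units of the state.
- telemetry.get_state(): the state, without advancing time (a new reading comes with each control period).
- cams.grab_frame(name): name is "scene" or "top" or "wrist"; returns a dict with "frame" (384x512x3 uint8, red, green, blue), "fov_y" (degrees; the focal length in pixels is half the picture's height over the tangent of half this angle, whatever the lens; pixels are square), "cx", "cy" (the principal point, pixels), "dist" ([k1, k2, p1, p2, k3] as OpenCV has them; the pictures are not rectified), "rvec" (rotation vector, rad) and "tvec" (3), from world to camera coordinates, as OpenCV has them. Camera axes: x right, y down, z forward; pixel columns grow to the right and rows downward; lengths in mm; the calibration is good to about 2 mm. A picture is of the moment at which its call begins. There is no depth.
- robot.finish_job(): hands the job in; it is judged then, once.
The state is a dict: "time": time; "joint_positions": joint angles; "joint_velocities": joint speeds; "joint_efforts": joint torques, N m; "eef_pos": TCP position; "ee_rot": TCP orientation; "contact_force": force on the tool from outside, world axes, zero at the start; "moment": the same for the moment, N m; "opening": opening from 0.0 (shut) to 1.0 (fully open); "grasp_force": force on a finger pad.
Only numpy, scipy, OpenCV 4.12 (cv2) and the standard library are available. Lean on these libraries where they do the work, as an engineer would, in place of code of your own. Each camera call takes 0.05 s, during which the arm holds its last target. There are 200 camera calls.

## Task

Reset the tally counter on the bench for the next batch of specimens: push the ridges of its big thumbwheel away from you, one after another, until the one long ridge stands straight up in line with the two small pointer blades. Then swing the folded metal guard over the wheel until it is fully shut, with its tab down behind the rim, and leave the wheel at its mark. Do not disturb the tin, the tape roll or the swab tub nearby.

Things in the scene. Friction and masses are not known exactly. Their poses are not given: they have to be found in the camera images.
- counter: White tally counter, screwed down: housing 160 (its x) x 120 (y) mm, top 84 mm above the bench, foot plate 184 x 128 mm. Origin: centre of its underside; x points away from the robot, y left, z up. The wheel stands out of a slot in its top, 136 (x) x 68 (y) mm. A rim 10 mm high runs along its right top edge at y=-58 mm.
- wheel_axle (a point): Centre of the wheel, on its axle, 64 mm above the bench; axes as the counter's, the axle lies along y. The wheel is 40 mm wide, its core has radius 42 mm; 8 ridges, one every 45 degrees (pi/4), reach radius 60 mm, each 8 mm thick and 36 mm long along y, but the one long ridge is 60 mm long.
- pointer (a point): Point midway between the two steel pointer blades, right above the axle, 110 mm above the bench (the height of their tips). The blades, 4 mm thick in x at the tip, stand on the housing 40 mm to either side (y) of it.
- tally_wheel (a joint): Wheel angle (rad): 0 when the long ridge stands straight up between the pointer blades; grows as the wheel's top rolls away (counter's +x). Starts at -2.1 to -1.25; stops at -2.6 and +0.6, so only rolling it away reaches 0. No click stops: steady friction (0.12 N m, 2 N at a ridge), it stays where left and can be pushed back.
- long_ridge (a point): Middle of the outer end of the long ridge, 60 mm from the axle.
- guard (a joint): Guard angle (rad): 0 fully shut, tab behind the rim; starts open at 1.85 to 2.15, stop at 2.25. Opening swings its free side up and over to the left (counter's +y). Stiff hinge (0.2 N m; 2 to 4 N at the free edge): it stays at any angle and must be pushed all the way.
- guard_hinge (a point): Middle of the guard's hinge line, which runs along the counter's x on its left top edge, 58 mm left of the axle and 84 mm above the bench. The guard is bent aluminium sheet, 3 mm thick, 140 mm long in x, open at both ends, a skirt down each long side; shut, its flat top reaches 111 mm to the right of the hinge, its upper face 50 mm above it.
- guard_edge (a point): Middle of the guard's free outer corner, where its top meets the skirt that carries the tab: when shut, 111 mm right (-y) of the hinge line and 50 mm above it. The tab, 50 mm long, is the lower end of that skirt.
- paste_tin: Round tin, diameter 60 mm, 24 mm high, standing to the right of the counter; a bystander. Origin: centre of its underside.
- tape_roll: Roll of tape lying flat, diameter 96 mm, 48 mm high; a bystander. Origin: centre of its underside.
- swab_tub: Clear tub of swabs, diameter 77 mm, 82 mm high, standing near the bench's front edge to the right; a bystander. Origin: centre of its underside.

How it is judged:
By the outcome, as a careful person would: the job done as asked, in the order asked, and still so for the second after the job is handed in, with the robot touching nothing.
It also fails if it takes over 48 s, if anything falls off the work surface, if the arm or the gripper's body presses on something with over 40 N, if the wrist force passes 120 N, or if a joint passes its speed limit or range.

## Working session

There is one attempt and no reset: what is moved stays moved. The work goes in short steps, Python scripts to look and compute and a shell command to move; the robot and the scene stay as the last step left them, time stands still between calls to the robot, and variables do not carry over. Pictures are saved under pics/ and viewed, at most 10 in all, crops included, and the job is handed in when it is done.

```bash
ls; mkdir -p pics
cat > h.py <<'E'
import numpy as np, cv2
from plant import telemetry, cams, robot
def grab(n,save=None):
    f=cams.grab_frame(n); 
    if save: cv2.imwrite('pics/'+save,f['frame'][:,:,::-1])
    h=f['frame'].shape[0]; fl=h/2/np.tan(np.radians(f['fov_y'])/2)
    f['K']=np.array([[fl,0,f['cx']],[0,fl,f['cy']],[0,0,1]]); f['R']=cv2.Rodrigues(np.array(f['rvec'],float))[0]
    f['t']=np.array(f['tvec'],float).ravel(); f['d']=np.array(f['dist'],float); return f
def ray(f,px):
    p=cv2.undistortPoints(np.array(px,float).reshape(-1,1,2),f['K'],f['d']).reshape(-1,2)
    d=np.c_[p,np.ones(len(p))]@f['R']; return -f['R'].T@f['t'], d/np.linalg.norm(d,axis=1)[:,None]
def onz(f,px,z):
    c,d=ray(f,px); return c+d*((z-c[2])/d[:,2])[:,None]
def proj(f,P):
    return cv2.projectPoints(np.array(P,float).reshape(-1,1,3),f['R'],f['t'],f['K'],f['d'])[0].reshape(-1,2)
E
python3 - <<'E'
from h import *
for n in('scene','top'):
    f=grab(n,n+'0.png');print(n,f['fov_y'],-f['R'].T@f['t'])
f=[cv2.imread('pics/%s0.png'%n) for n in('scene','top')]
s=telemetry.get_state();print(s)
E
```

```text
pics
scene 45.481877473883024 [ 126.66134234 -861.14394923  901.21050053]
top 57.733672609013155 [ 415.99745649 -146.57794421  936.22258975]
{'time': 0.1, 'joint_positions': array([-1.38609857e+00,  1.58969541e-01,  1.59807778e+00, -1.62628004e-06,
        1.38623999e+00, -2.10066899e-01]), 'joint_velocities': array([ 6.90112916e-04, -1.56662620e-05, -2.83432062e-03, -1.48696114e-04,
        4.74181275e-04,  1.68469311e-03]), 'joint_efforts': array([ 4.88266105e-04, -3.86505854e+01, -3.22958636e+01,  7.03482167e-02,
        3.39925883e-02, -5.54080430e-05]), 'eef_pos': array([ 221.03642717, -530.23567121,  230.74092476]), 'ee_rot': array([ 9.80582889e-01,  1.96103237e-01,  9.94855491e-06, -8.47269262e-04]), 'contact_force': array([ 0.31022551, -0.19354601,  0.26766418]), 'moment': array([-0.0015988 , -0.01400197, -0.04206914]), 'grasp_force': 0.0, 'opening': 0.9993032072053408}
```

View pics/scene0.png

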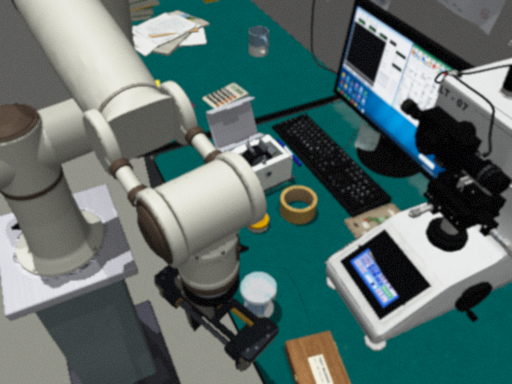

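View pics/top0.png

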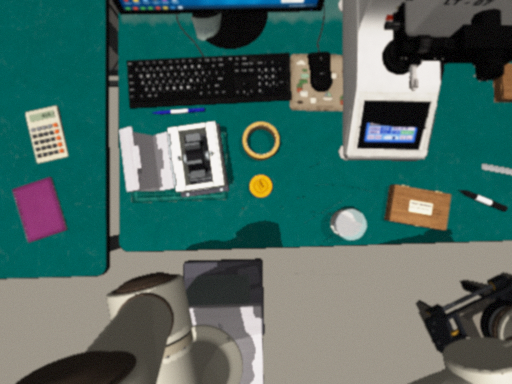

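The scene view shows the counter at about (250,155), with its guard folded open. The top view shows it at about (197,157), with the guard to its left (150,157), the tin at (261,185), the tape roll at (261,140) and the tub at (349,223). I'll enlarge the counter next.

Run:
```python
from h import *
a=cv2.imread('pics/top0.png')[110:210,110:240]; b=cv2.imread('pics/scene0.png')[85:195,195:325]
a=cv2.resize(a,(780,600),interpolation=cv2.INTER_CUBIC)[:, :]
b=cv2.resize(b,(709,600),interpolation=cv2.INTER_CUBIC)
cv2.imwrite('pics/topc.png',a);cv2.imwrite('pics/scenec.png',b)
f=grab('top')
print(onz(f,[(197,157)],84), onz(f,[(261,185)],24),onz(f,[(261,140)],48))
```

```text
[[537.08065611 -10.92778666  84.        ]] [[ 467.7644844  -167.62228452   24.        ]] [[ 582.33580893 -170.0836555    48.        ]]
```

View pics/topc.png

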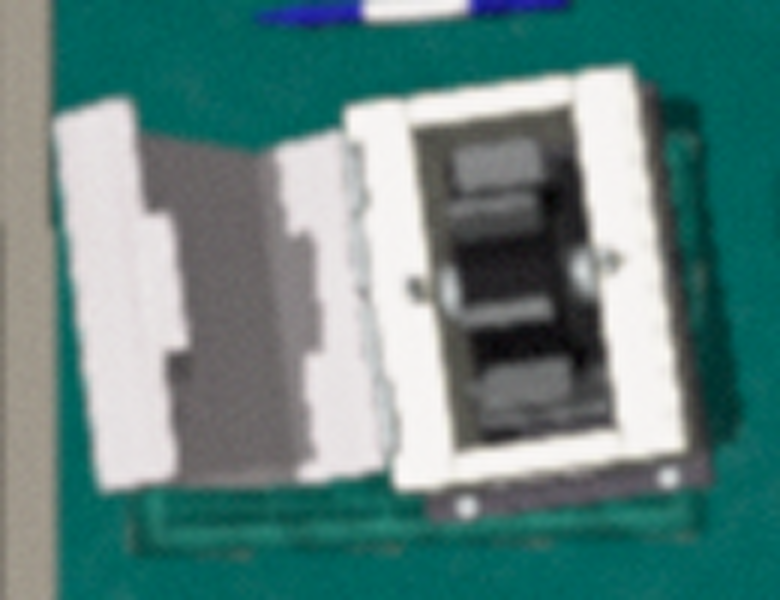

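The top crop shows the housing's top corners at about (345,105), (632,67), (690,450), (397,490). The blades are at (450,292) and (583,270), with dark ridges between them. The long ridge's end appears near the robot at (595,412).

Run:
```python
from h import *
f=grab('top')
full=lambda c:(np.array(c,float)+.5)/6-.5+110
C=onz(f,full([(345,105),(632,67),(690,450),(397,490)]),84)
m=C.mean(0);e=(C[0]+C[1]-C[2]-C[3])[:2];e2=(C[0]+C[3]-C[1]-C[2])[:2]
print(C,m,np.degrees(np.arctan2(e[1],e[0])),np.degrees(np.arctan2(-e2[0],e2[1])),np.linalg.norm(e)/2,np.linalg.norm(e2)/2)
B=onz(f,full([(450,292),(583,270)]),108);print(B,B.mean(0))
yaw=np.arctan2(e[1],e[0]);u=np.array([np.cos(yaw),np.sin(yaw)])
for z,c in((115,(507,312)),(100,(525,390))): p=onz(f,full([c]),z)[0];print((p-m)[:2]@u)
# scene check: project counter frame on scene image
```

```text
[[612.96771336  61.40298873  84.        ]
 [626.14771212 -56.51233452  84.        ]
 [467.58966746 -77.14582002  84.        ]
 [454.24639226  42.15042216  84.        ]] [540.2378713   -7.52618591  84.        ] 7.165220420774762 6.379898536070093 159.8883149942953 119.3448897497993
[[531.37159267  14.82459325 108.        ]
 [538.92674984 -38.05697599 108.        ]] [535.14917126 -11.61619137 108.        ]
-18.31387811160036
-48.23088943422053
```

View pics/scenec.png

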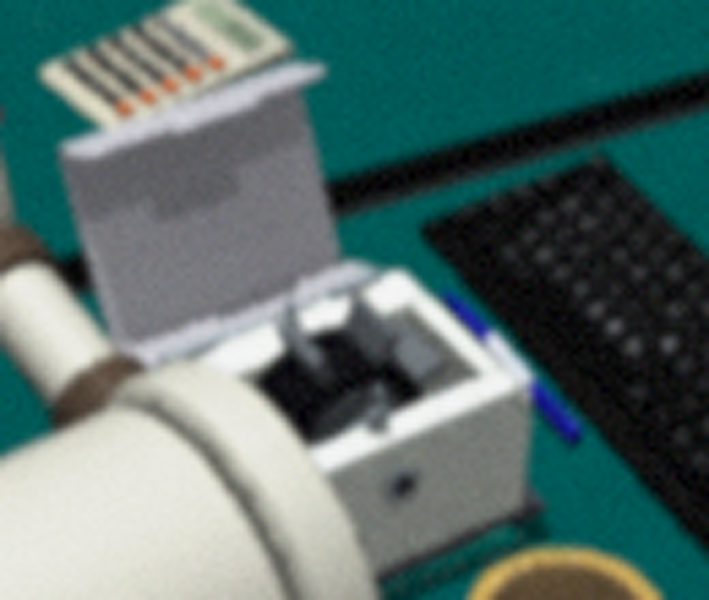

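The scene crop shows the guard standing open, leaning left, with the wheel in its slot. The arm hides part of the counter. I'm moving above it for a close look.

```bash
python3 -m creep '[[4.77,-3.65,0,0,0],[4.77,-3.65,0,0,0],[4.77,-3.65,0,0,0],[4.77,-3.65,0,0,0],[4.77,-3.65,0,0,0],[4.77,-3.65,0,0,0],[4.77,-3.65,0,0,0],[4.77,-3.65,0,0,0],[4.77,-3.65,0,0,0],[4.77,-3.65,0,0,0],[0,0,-1,1.3,0],[0,0,-1,1.3,0]]' 20
python3 - <<'E'
from h import *
f=grab('wrist','w1.png');print(f['fov_y'],-f['R'].T@f['t'],f['R'][2],f['d'])
f=grab('scene','s1.png')
a=cv2.imread('pics/s1.png')[85:195,195:325];cv2.imwrite('pics/s1c.png',cv2.resize(a,(709,600),interpolation=cv2.INTER_CUBIC))
E
```

```text
time: 1.7
eef_pos: [521.0, -9.3, 251.4]
ee_rot: [0.998, 0.06, -0.001, -0.0]
contact_force: [-0.3, -0.6, 0.9]
opening: 0.006
grasp_force: 0.0
61.2905018039217 [596.54180753  -0.72705991 406.12651453] [-0.27600145 -0.03235325 -0.96061255] [-0.0670197  0.         0.         0.         0.       ]
```

View pics/w1.png

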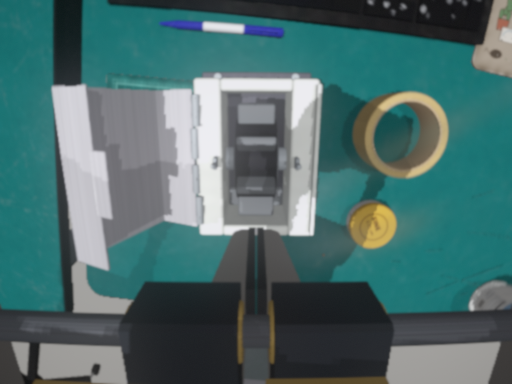

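The wrist view shows the counter square on. The blade tips are at (215,161) and (297,162), the wheel is at (256,160), the guard is on the left, and the tape and tin are on the right.

Run:
```python
from h import *
a=cv2.imread('pics/w1.png')[65:245,185:330];cv2.imwrite('pics/w1c.png',cv2.resize(a,(480,596),interpolation=cv2.INTER_CUBIC))
```

```text
(no output)
```

View pics/w1c.png

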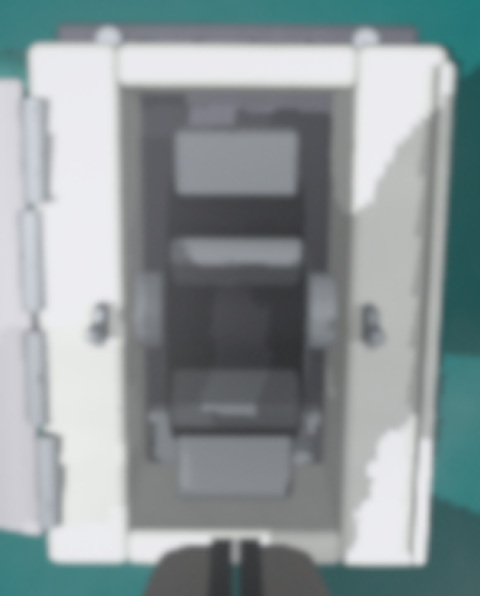

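The wheel crop shows two ridge tips, one at row ~250 and one at row ~410. There are ridge faces at rows 160 and 465. The long ridge's ends show faintly at (160,440) and (312,440), low down on the near side, so it stands at about -2 rad.

```bash
cat >> h.py <<'E'
def wrist_at(n='w1.png'): pass
def ang(f,px,ax,u,r=60):
    # intersect ray with circle radius r about axle line (in counter xz plane)
    c,d=ray(f,[px]);d=d[0];o=c-ax;ox,oz=o[:2]@u,o[2];dx,dz=d[:2]@u,d[2]
    b=ox*dx+oz*dz;a=dx*dx+dz*dz;q=b*b-a*(ox*ox+oz*oz-r*r)
    if q<0:return None
    t=(-b-np.sqrt(q))/a;return np.degrees(np.arctan2(ox+t*dx,oz+t*dz))
E
python3 - <<'E'
from h import *
f=grab('wrist')
F=lambda c:(np.array(c,float)+.5)/3.31-.5+np.array([185,65])
B=onz(f,F([(97,322),(372,325)]),110);print(B,B.mean(0))
H=onz(f,F([(30,45),(453,50),(428,563),(50,563)]),84);print(H,H.mean(0))
for yaw in (6.8,):
  u=np.array([np.cos(np.radians(yaw)),np.sin(np.radians(yaw))])
  ax=np.r_[B.mean(0)[:2],64]
  for p in((237,240),(237,265),(237,130),(237,195),(230,410),(237,402),(237,435),(237,495)):print(p,ang(f,F(p),ax,u))
  v=np.array([-u[1],u[0]])
  for al in (-115,-110,-105,-70,-25):
    al=np.radians(al);P=[np.r_[ax[:2]+u*60*np.sin(al)+v*s,64+60*np.cos(al)] for s in(30,-30,18,-18)]
    print(np.degrees(al),((proj(f,P)-[185,65])*3.31).round())
E
```

```text
[[538.83609236  30.60947539 110.        ]
 [547.41268573 -46.19648457 110.        ]] [543.12438905  -7.79350459 110.        ]
[[611.91928357  59.89899265  84.        ]
 [625.42704338 -61.02722207  84.        ]
 [467.73312221 -80.64413944  84.        ]
 [452.70330071  41.78449016  84.        ]] [539.44568747  -9.99696967  84.        ]
(237, 240) 23.753004298244775
(237, 265) 17.256685548773376
(237, 130) 61.158984908268394
(237, 195) 36.36737043208919
(230, 410) -22.144012560301434
(237, 402) -19.53658438782798
(237, 435) -31.196151867941506
(237, 495) None
-115.0 [[149. 436.]
 [317. 437.]
 [183. 436.]
 [283. 437.]]
-110.0 [[148. 445.]
 [317. 446.]
 [182. 446.]
 [284. 446.]]
-105.00000000000001 [[147. 454.]
 [318. 454.]
 [182. 454.]
 [284. 454.]]
-70.0 [[138. 483.]
 [327. 483.]
 [176. 483.]
 [289. 483.]]
-25.0 [[126. 417.]
 [340. 418.]
 [169. 417.]
 [297. 417.]]
```

```bash
python3 -m creep '[[-2.7,0,0,0,0],[0,0,4,0,0],[0,0,4,0,0],[0,0,4.4,0,0],[0,0,0,0,0]]'
```

```text
time: 2.48
eef_pos: [490.8, -13.0, 123.9]
ee_rot: [0.998, 0.062, -0.004, -0.001]
contact_force: [-0.3, -0.0, 0.4]
opening: 0.004
grasp_force: 0.0
```

```bash
python3 -m creep '[[0.5,0,-0.4,0,0],[1,0,0,0,0],[1,0,0,0,0],[0.9,0,0,0,0],[0.9,0,0,0,0],[0.9,0,0,0,0],[0,0,0,0,0]]'
python3 - <<'E'
from h import *
f=grab('wrist','w2.png')
a=cv2.imread('pics/w2.png')[65:245,185:330];cv2.imwrite('pics/w2c.png',cv2.resize(a,(480,596),interpolation=cv2.INTER_CUBIC))
E
```

```text
time: 3.35
eef_pos: [546.4, -7.1, 131.2]
ee_rot: [0.998, 0.061, 0.0, -0.0]
contact_force: [-0.8, -0.7, -0.3]
opening: 0.002
grasp_force: 0.1
```

```bash
python3 -m creep '[[0,0,-3,0,0],[0,0,-3,0,0],[-2.5,0,-3,0,0],[-3,0,-3,0,0],[0,0,0,0,0]]'
python3 - <<'E'
from h import *
f=grab('wrist','w3.png')
ax=np.array([541,-8.5,64])
print(proj(f,[ax+[0,0,46]]))
a=cv2.imread('pics/w3.png')[65:245,185:330];cv2.imwrite('pics/w3c.png',cv2.resize(a,(480,596),interpolation=cv2.INTER_CUBIC))
E
```

```text
time: 4.03
eef_pos: [492.2, -14.3, 254.7]
ee_rot: [0.998, 0.061, 0.003, 0.001]
contact_force: [-0.2, -0.3, -0.7]
opening: 0.006
grasp_force: 0.0
[[255.09892505 132.99474429]]
```

View pics/w3c.png

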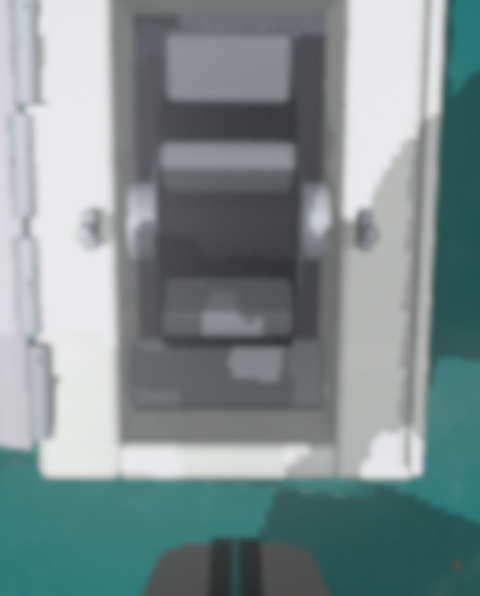

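The long ridge now shows as the wide face at rows 345-405, about -70°. One more 45° stroke is needed.

```bash
python3 -m creep '[[0,0,4,0,0],[0,0,4,0,0],[0,0,4.3,0,0],[0,0,0,0,0],[1,0,0,0,0],[1,0,0,0,0],[1,0,0,0,0],[0.8,0,0,0,0],[0.8,0,0,0,0],[0.6,0,0,0,0],[0,0,0,0,0]]'
python3 -m creep '[[0,0,-3,0,0],[0,0,-3,0,0],[-2.5,0,-3,0,0],[-2.8,0,-3,0,0],[0,0,0,0,0],[0,0,0,0,0]]'
python3 - <<'E'
from h import *
f=grab('wrist','w4.png')
a=cv2.imread('pics/w4.png')[65:245,185:330];cv2.imwrite('pics/w4c.png',cv2.resize(a,(480,596),interpolation=cv2.INTER_CUBIC))
E
```

```text
time: 5.45
eef_pos: [543.2, -7.6, 128.2]
ee_rot: [0.998, 0.061, 0.0, -0.0]
contact_force: [-0.5, -0.4, -0.4]
opening: 0.004
grasp_force: 0.2
time: 6.2
eef_pos: [490.5, -14.0, 248.0]
ee_rot: [0.998, 0.061, 0.0, -0.0]
contact_force: [-0.1, -0.6, -0.1]
opening: 0.006
grasp_force: 0.0
```

View pics/w4c.png

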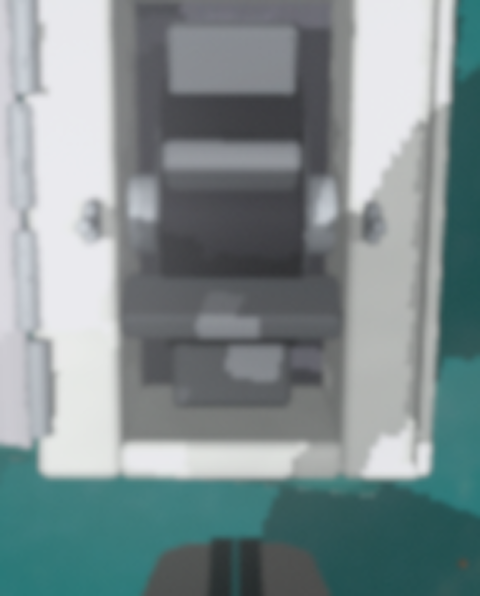

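The long ridge is now at rows 285-338 (outer end 315-338), the blades are at (91,220) and (373,222), and the next ridge's outer end is at rows 143-170.

Run:
```python
from h import *
f=grab('wrist')
F=lambda c:(np.array(c,float)+.5)/3.31-.5+np.array([185,65])
for r in (212,220):
  B=onz(f,F([(91,r),(373,r)]),110);print(B.mean(0))
u=np.array([np.cos(np.radians(6.8)),np.sin(np.radians(6.8))])
for axx in (539,541,543):
  ax=np.array([axx,-8.5,64]);print(axx,[round(ang(f,F((235,r)),ax,u),1) for r in(143,170,315,338)])
  print((proj(f,[ax+[0,0,46],ax+[0,0,20]])-[185,65])*3.31)
```

```text
[542.40018233  -6.84296929 110.        ]
[540.28633453  -7.10041489 110.        ]
539 [np.float64(21.2), np.float64(14.5), np.float64(-22.3), np.float64(-29.7)]
[[235.38944912 224.02599215]
 [235.40266019 215.74485237]]
541 [np.float64(19.2), np.float64(12.6), np.float64(-24.6), np.float64(-32.2)]
[[236.29671584 216.57806709]
 [236.23728955 208.88150982]]
543 [np.float64(17.3), np.float64(10.7), np.float64(-26.9), np.float64(-34.8)]
[[237.20711304 209.1057569 ]
 [237.07455744 201.99763438]]
```

```bash
python3 -m creep '[[0,0,4,0,0],[0,0,4,0,0],[0,0,3.9,0,0],[0,0,0,0,0],[1,0,0,0,0],[1,0,0,0,0],[0.8,0,0,0,0],[0.6,0,0,0,0],[0.3,0,0,0,0],[0,0,0,0,0],[0,0,0,0,0]]'
python3 -m creep '[[-1,0,0,0,0],[0,0,-3,0,0],[0,0,-3,0,0],[-2,0,-3,0,0],[-0.7,0,-3,0,0],[0,0,0,0,0],[0,0,0,0,0]]'
python3 - <<'E'
from h import *
f=grab('wrist','w5.png')
a=cv2.imread('pics/w5.png')[65:245,185:330];cv2.imwrite('pics/w5c.png',cv2.resize(a,(480,596),interpolation=cv2.INTER_CUBIC))
E
```

```text
time: 7.68
eef_pos: [527.1, -9.5, 129.5]
ee_rot: [0.998, 0.061, 0.0, -0.0]
contact_force: [0.6, 0.6, -0.2]
opening: 0.005
grasp_force: 0.0
time: 8.55
eef_pos: [489.7, -14.0, 248.3]
ee_rot: [0.998, 0.061, -0.001, -0.0]
contact_force: [0.0, -0.6, -0.3]
opening: 0.006
grasp_force: 0.0
```

View pics/w5c.png

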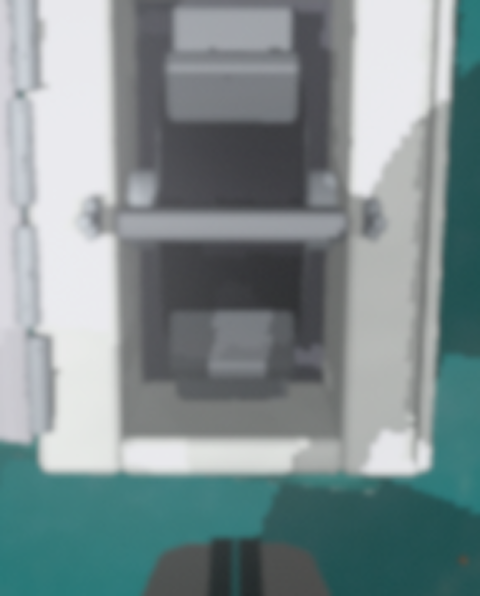

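The long ridge is almost upright: its outer end is at rows 211-241, beside the blades at (91,217) and (373,217). I'll get the residual numerically.

Run:
```python
from h import *
f=grab('wrist')
g=cv2.imread('pics/w5.png',0).astype(int)
print('ridge cols 235-277', list(zip(range(122,142),g[122:142,235:277].mean(1).round().astype(int))))
print('L');print(g[122:140,206:220]);print('R');print(g[122:140,292:306])
u=np.array([np.cos(np.radians(6.8)),np.sin(np.radians(6.8))])
for axx in (539,540,541,542):
  ax=np.array([axx,-8,64]);print(axx,[round(ang(f,(256,r),ax,u),1) for r in(128,129,137,138)],[proj(f,[ax+[0,0,h]])[0,1].round(1) for h in(20,46)])
```

```text
ridge cols 235-277 [(122, np.int64(71)), (123, np.int64(71)), (124, np.int64(71)), (125, np.int64(69)), (126, np.int64(70)), (127, np.int64(80)), (128, np.int64(101)), (129, np.int64(128)), (130, np.int64(149)), (131, np.int64(158)), (132, np.int64(160)), (133, np.int64(160)), (134, np.int64(158)), (135, np.int64(152)), (136, np.int64(138)), (137, np.int64(112)), (138, np.int64(85)), (139, np.int64(70)), (140, np.int64(66)), (141, np.int64(64))]
L
[[234 234 234 234 234 232 230 228 227 227 228 225 214 188]
 [235 234 234 233 230 226 217 210 207 210 215 219 212 188]
 [234 234 232 229 222 211 195 180 175 185 200 212 210 188]
 [234 233 230 223 210 196 181 162 152 166 188 205 204 184]
 [234 233 228 217 203 194 184 166 148 155 176 190 190 171]
 [234 232 227 213 199 193 186 167 146 145 161 171 168 154]
 [234 231 225 209 193 184 174 156 138 138 150 157 153 143]
 [233 228 218 202 185 170 156 138 127 133 147 152 149 140]
 [231 224 213 201 189 174 151 128 120 131 146 152 148 141]
 [229 221 211 207 201 186 158 129 120 131 147 152 148 142]
 [229 221 213 210 205 190 165 139 127 132 146 152 148 142]
[... 1235 characters left out ...]
83 183]
 [159 158 149 140 136 139 144 156 171 179 182 183 182 183]
 [167 170 168 163 156 154 157 167 177 182 182 183 182 183]
 [170 176 177 176 172 170 171 176 180 182 182 183 182 182]
 [171 178 180 180 179 178 179 180 181 181 181 181 181 181]]
539 [np.float64(4.0), np.float64(3.2), np.float64(-3.3), np.float64(-4.1)] [np.float64(129.0), np.float64(131.5)]
540 [np.float64(3.0), np.float64(2.2), np.float64(-4.2), np.float64(-5.1)] [np.float64(128.0), np.float64(130.3)]
541 [np.float64(2.1), np.float64(1.3), np.float64(-5.2), np.float64(-6.0)] [np.float64(126.9), np.float64(129.2)]
542 [np.float64(1.1), np.float64(0.3), np.float64(-6.2), np.float64(-7.0)] [np.float64(125.9), np.float64(128.1)]
```

Measured residual of the long ridge is about -1°, well in line with the blades. Next is the guard: I'll go out past its free edge on the left and lower.

```bash
python3 -m creep '[[1.3,-4.8,0,0,0],[1.3,-4.9,0,0,0],[1.3,-4.9,0,0,0],[1.2,-4.9,0,0,0],[0,0,0,0,0],[0,0,3.8,0,0],[0,0,3.8,0,0],[0,0,0,0,0],[0,0,0,0,0]]'
```

```text
time: 9.78
eef_pos: [517.8, 185.1, 174.7]
ee_rot: [0.998, 0.061, 0.001, 0.0]
contact_force: [0.5, -0.5, 0.6]
opening: 0.002
grasp_force: 0.0
```

```bash
python3 -m creep '[[0,1.5,0.3,0,0],[0,1.5,0,0,0],[0,1.2,0,0,0],[0,1.2,0,0,0],[0,1.2,0,0,0],[0,1.2,0,0,0],[0,1.2,0,0,0],[0,1.2,0,0,0]]'
python3 -m creep '[[0,1.2,0,0,0],[0,1.2,0,0,0],[0,1.2,0,0,0],[0,1.2,0,0,0]]'
```

```text
time: 10.78
eef_pos: [531.2, 84.5, 173.4]
ee_rot: [0.998, 0.061, 0.002, -0.001]
contact_force: [-2.2, 6.6, 12.4]
opening: 0.003
grasp_force: 5.7
time: 11.28
eef_pos: [536.2, 35.5, 171.5]
ee_rot: [0.998, 0.061, 0.001, -0.0]
contact_force: [1.1, 1.8, 1.6]
opening: 0.001
grasp_force: 1.0
```

```bash
python3 -m creep '[[0,1,0,0,0],[0,1,0,0,0],[0,1,0,0,0],[0,1,0.3,0,0],[0,1,0.4,0,0],[0,0.8,0.4,0,0],[0,0.4,0.4,0,0],[0,0,0.3,0,0],[0,0,0,0,0]]'
```

```text
time: 12.4
eef_pos: [542.9, -24.7, 152.4]
ee_rot: [0.998, 0.061, -0.0, -0.0]
contact_force: [1.0, -0.5, -0.1]
opening: 0.006
grasp_force: 0.1
```

```bash
python3 -m creep '[[0,0,0.2,0,0],[0,0,0.2,0,0],[0,0,0.1,0,0],[0,0,0,0,0],[0,0,0,0,0]]'
```

```text
time: 13.02
eef_pos: [543.3, -25.0, 151.2]
ee_rot: [0.998, 0.062, 0.0, 0.001]
contact_force: [-10.0, -0.7, 20.7]
opening: 0.006
grasp_force: 10.6
```

The tip stops at z≈134 mm, the shut height, with 20 N of reaction. I'm lifting off to look.

```bash
python3 -m creep '[[0,0,-0.5,0,0],[0,0,-3,0,0],[0,0,-4,0,0],[-4,0,-4,0,0],[-5,0,-4,0,0],[-2,0,0,0,0],[0,0,0,0,0]]'
python3 - <<'E'
from h import *
f=grab('wrist','w6.png');s=grab('scene','s6.png')
a=cv2.resize(cv2.imread('pics/w6.png')[0:250,150:380],(400,435),interpolation=cv2.INTER_CUBIC)
b=cv2.resize(cv2.imread('pics/s6.png')[95:195,200:300],(400,435),interpolation=cv2.INTER_CUBIC)
cv2.imwrite('pics/fin.png',np.hstack([a,b]))
u=np.array([np.cos(.1187),np.sin(.1187)]);v=np.array([-u[1],u[0]]);c=np.array([540.5,-8])
for nm,F in(('w',f),('s',s)):
  P=[np.r_[c+u*x+v*y,z] for x,y,z in((70,-53,134),(-70,-53,134),(70,58,134),(-70,58,134))]
  p=proj(F,P); print(nm,((p-[150,0])*1.74 if nm=='w' else (p-[200,95])*[4,4.35]+[400,0]).round())
E
```

```text
time: 13.9
eef_pos: [434.5, -37.9, 301.8]
ee_rot: [0.998, 0.061, 0.001, 0.0]
contact_force: [0.1, 0.4, -0.5]
opening: 0.004
grasp_force: 0.0
w [[254. -26.]
 [246. 245.]
 [ 39. -25.]
 [ 52. 245.]]
s [[757. 203.]
 [576. 286.]
 [664. 111.]
 [489. 185.]]
```

View pics/fin.png

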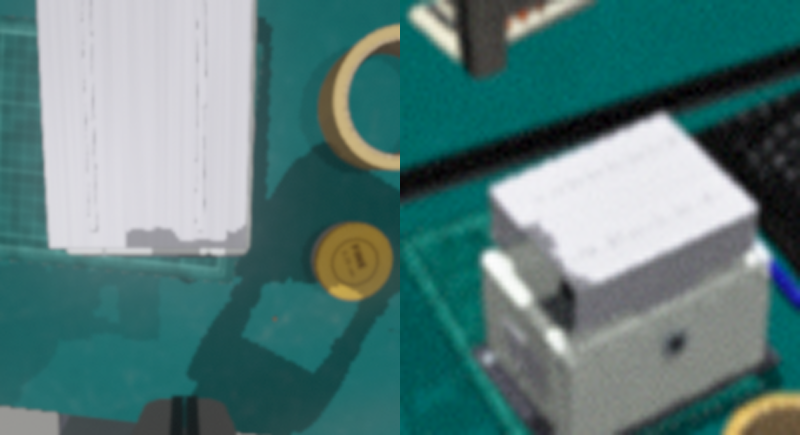

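The guard is fully shut: its corners at (757,205), (577,285), (665,112) and (490,187) match the predicted shut position within about 2 px. The tin and tape are undisturbed, so I'm handing in.

```bash
python3 -c "
from plant import robot; print(robot.finish_job())"
```

```text
the job is handed in; nothing more can be done
None
```

The job is handed in after about 14 s of robot time: the long ridge was rolled to within about 1° of its mark (measured before the guard went over it), the guard is fully shut by the camera check, and the tin, tape roll and swab tub were left untouched.

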